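Swing the heavy carrier with the robot car to its station

ROBOT

A 6-joint arm with a two-finger parallel gripper is mounted at the origin on the work surface. World frame = base frame: x ahead of the robot, y to its left, z up, the work surface at z = 0. Lengths are in m, angles in rad, forces in N, time in s.
With the tool pointing down it reaches from about 0.25 to 0.725 m from the base axis. Payload 9.7 kg.
Tool frame: the origin (TCP) lies midway between the tips of the shut fingers; the grasp point (between the pads) lies 19 mm behind it; z points along the fingers, y is the direction in which the jaws open and shut (so a half turn about z gives the same grasp; the last joint's range is limited). The gripper opens to 85 mm and grips with 20 to 120 N. Pads are 22 mm wide; open, the fingers measure 114 mm over their backs; the gripper's body (76 mm by 85 mm) begins 54 mm behind the grasp point. The pads swing forward as they close: fully open they stand 13 mm farther back than shut.
Start: joints at [1.124, 0.087, 0.176, 1.66, 0, 1.571], TCP at [0.238, 0.496, 0.231] pointing down, gripper open.
Joint ranges: [-3.13, 3.13], [-0.85, 1.81], [-1.15, 1.24], [-2.2, 2.28], [-1.44, 1.52], [-3.14, 3.14]. Speed limits (rad/s): [2.22, 2.22, 2.57, 3.14, 3.14, 3.14].

INTERFACE

Orientations are given as [roll, pitch, yaw] about the fixed x, y, z axes, in that order (R = Rz(yaw) Ry(pitch) Rx(roll)).
In Python, from plant import r, eyes gives the robot as it stands.
- The arm moves only by the tool play_rows, never from a script. Its arguments are lists of equal length, an entry for each row: "offset": the shift along the tool's x, y, z in m, a list of three; "roll": the turn about the tool's z in rad; "fingers": the finger opening in m, from 0 to 0.0854. A call has 1 to 12 rows; each row is the pose to reach, as a shift and turn from the pose commanded when the call began, along the tool's axes at that moment; what a row does not reach only later rows make up. A row lasts 1/10 s, in which the tool goes at most 50 mm and 8.59 degrees, less where a joint would pass 70% of its speed; a pose out of reach is approached as far as the arm can. A call with a gripper value outside its range is refused whole. The fingers move at their own pace and stop on an object; "newtons" is the grip in N (left out, the last holds). Time passes only in rows, so rows that repeat a pose let the fingers close. It gives the time, the measured TCP pose, the force and the opening at its end, in the units of the state.
- r.sense(): the state, without advancing time (a new reading comes with each control period).
- eyes.camera(name): name is "scene" or "top"; returns a dict with "frame" (384x512x3 uint8, red, green, blue), "intrinsics" (3x3 intrinsics, pixels), "R" (3x3) and "t" (3): a world point X has camera coordinates R X + t. Camera axes: x right, y down, z forward; pixel columns grow to the right and rows downward; lengths in m; the calibration is good to about 2 mm. A picture is of the moment at which its call begins. There is no depth.
- r.close_job(): hands the job in, once; it reports no verdict.
The state is a dict: "t": time; "joint_positions": joint angles; "qvel": joint speeds; "effort": joint torques, N m; "eef_pos": TCP position; "eef_rot": TCP orientation; "wrist_force": force on the tool from outside, world axes, zero at the start; "moment": the same for the moment, N m; "finger_gap": finger opening in m.
Only numpy, scipy, OpenCV 4.12 (cv2) and the standard library are available. Lean on these libraries where they do the work, as an engineer would, in place of code of your own. Each camera call takes 0.05 s, during which the arm holds its last target.

TASK

Swing the heavy carrier round until the robot car stands over the yellow mark on the mat, bring it to a full stop, see it stay at rest there for two seconds, then leave it with the gripper clear. Push only the upright side of the orange sprung bumper with closed fingers, from either side, and do not touch the car, the beam or the bumper's top. Go gently (under 0.7 rad/s and 12 N), keep off the end stops, and leave the other things on the bench where they are.

Things in the scene. Friction and masses are not known exactly. Their poses are not given: they have to be found in the camera images.
- carrier (a joint): Swing angle q, rad. At 0 the beam points from the pillar to the robot (-x); positive is counter-clockwise from above, the car goes to -y. Pillar to car: (-cos q, -sin q). End stops at -1.0 and 1.0. It coasts: inertia about the pillar 0.55 kg m2 nominal (true one up to a third off), drag 0.02 N m s/rad, dry friction 0.002 N m. Starts at rest, q -0.7 to -0.5.
- beam: Blue beam 100 mm wide, top at z = 0.095, with the robot car fixed on its end; not to be touched. Origin at table height right under the car, 340 mm from the pillar axis; its +x axis points along the beam to the pillar. Deck and car: z = 0.127 to 0.155, 150 mm along the beam, 33 mm to each side of point car; red pointer at the free end.
- car (a point): Centre of the robot car's deck, z = 0.13, on the beam, 340 mm from the axis of the steel pillar (70 mm across, 135 mm tall, bolted to the table, with two black rubber end stops; its place varies between starts). The pillar axis lies at the car's x + 0.34 cos q, y + 0.34 sin q.
- bumper_mid (a point): Centre of the top (z = 0.125) of the orange bumper drum. At rest it is right under point car. Push the side wall with closed fingers pointing down, fingertips at about z = 0.08 to 0.10.
- bumper: Orange upright drum under the car, 150 mm diameter, z = 0.02 to 0.125, 0.4 kg; origin at table height on the drum's axis, +x to the pillar. It yields about the pillar against the beam, up to 0.09 rad (31 mm) each way, on centring springs: 13.9 N m/rad, i.e. 120 N/m at the drum, damping only 0.30 N m s/rad, so the carrier bounces back from an obstacle.
- mark (a point): Centre of the yellow ring on the mat, z = 0: ring 166 to 190 mm across, with yellow lines inwards to the pillar and outwards. 340 mm from the pillar axis, at a swing angle of 0.2 to 0.55. The car has to stop over this point.
- driver: screwdriver lying on the table; origin at the centre of its underside; leave alone, out of the carrier's path.
- wheel: black wheel lying flat, 68 mm across, 25 mm tall; origin at the centre of its underside; leave alone, out of the carrier's path.
- board: small green circuit board, 85 x 56 mm; origin at the centre of its underside; leave alone, out of the carrier's path.

How it is judged:
On the way:
1. the car stands over the yellow mark and stays at rest there for 1.5 s (horizontal distance between car and mark below 0.03 m and velocity of joint carrier between -0.04 and 0.04 rad/s), for 1.5 s.
At the end, for the whole second after the job is handed in: The robot car's centre is within 30 mm (horizontally) of the centre of the yellow mark, the carrier swings slower than 0.03 rad/s (about 10 mm/s at the car), and nothing touches it (horizontal distance between car and mark below 0.03 m and velocity of joint carrier between -0.03 and 0.03 rad/s and contact force between the fingers and bumper below 0.1 N).
It fails at once if the carrier swings faster than 0.8 rad/s or runs to an end stop (beyond 0.95 rad) (velocity of joint carrier above 0.8 rad/s or velocity of joint carrier below -0.8 rad/s or value of joint carrier above 0.95 rad or value of joint carrier below -0.95 rad).
It fails at once if the bumper is pushed with more than 15 N (contact force between any of the fingers, the arm and bumper above 15 N).
It fails at once if the robot touches the beam or the car (contact force between any of the fingers, the arm and beam above 1 N).
It fails at once if the bumper is pressed or dragged from its top (contact force between the fingers and bumper above 1 N and height (world z) of the grasp point above 0.138 m).
It fails at once if another thing on the bench is moved by more than 20 mm (distance of any of driver, wheel, board from where it was at the start of the episode above 0.02 m).
It also fails if it takes over 38 s, if anything falls off the work surface, if the arm or the gripper's body presses on something with over 40 N, if the wrist force passes 120 N, or if a joint passes its speed limit or range.

## Working session

There is one attempt and no reset: what is moved stays moved. The work goes in short steps, Python scripts to look and compute and a tool call to move; the robot and the scene stay as the last step left them, time stands still between calls to the robot, and variables do not carry over. Pictures are saved under pics/ and viewed, and the job is handed in when it is done.

Besides the shell and the picture viewer there is one more tool, called after "Request:" as name(argument=value, ...), one argument or row to a line, values as JSON. play_rows: Moves the arm, as the interface text tells. Its arguments: {"type":"object","properties":{"offset":{"type":"array"},"roll":{"type":"array"},"fingers":{"type":"array"},"newtons":{"type":"number"}},"required":["offset","roll","fingers"]}

```bash
ls; mkdir -p pics; python3 - <<'E'
from plant import r, eyes
import cv2,numpy as np
print(r.sense())
for n in("scene","top"):
    c=eyes.camera(n); cv2.imwrite(f"pics/{n}0.png",c["frame"][:,:,::-1]); print(n,c["intrinsics"].tolist(),c["R"].tolist(),c["t"].tolist())
    np.savez(f"{n}0.npz",**c)
E
```

```text
pics
{'t': 0.0, 'joint_positions': array([ 1.12398532e+00,  8.74779258e-02,  1.75125563e-01,  1.65978500e+00,
       -6.17694579e-06,  1.57080885e+00]), 'qvel': array([-0.00057464,  0.00041556, -0.00232588, -0.00059494, -0.00052082,
       -0.00020344]), 'effort': array([ 3.97225594e-03, -5.20378911e+01,  4.64813697e+01,  1.58292800e-02,
        3.29618424e-04,  3.73696423e-06]), 'eef_pos': array([0.23755504, 0.495803  , 0.23056885]), 'eef_rot': array([-3.14025161e+00,  6.19374037e-06,  2.69476913e+00]), 'wrist_force': array([ 0.54498264, -0.00706304, -0.18410531]), 'moment': array([-0.02052212, -0.01593303, -0.03564105]), 'finger_gap': 0.08498292084945556}
scene [[428.20262638104083, 0.0, 253.96921734284837], [0.0, 428.20262638104083, 191.8596018431743], [0.0, 0.0, 1.0]] [[-0.7024480814609381, 0.7117265736623696, 0.003460808383972029], [0.6063740561622667, 0.6010008403515846, -0.5206807984840703], [-0.37266230942391704, -0.36365268353129515, -0.8537444166115055]] [0.45603548032129354, -0.3161532776841152, 1.7884191437834493]
top [[424.5345637315047, 0.0, 256.94136023416297], [0.0, 424.5345637315047, 190.57645659320693], [0.0, 0.0, 1.0]] [[0.0108686647167746, -0.9998074721591286, 0.016336791057242617], [-0.9818038111838834, -0.013767708015821632, -0.1893983277666215], [0.1895867834847035, -0.013981016800102386, -0.9817644232182992]] [-0.03349447181875173, 0.6312525148903466, 1.2274634954939734]
```

View pics/top0.png

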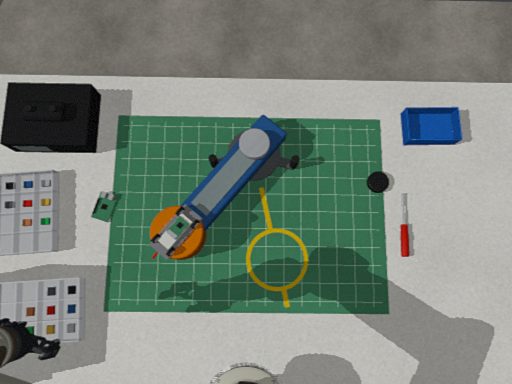

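View pics/scene0.png

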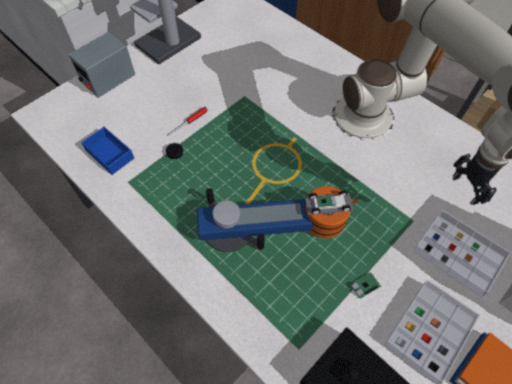

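```bash
cat > h.py <<'E'
import cv2,numpy as np
from scipy.optimize import least_squares
def load(n): return dict(np.load(n))
def cast(c,uv,z):
    uv=np.asarray(uv,float).reshape(-1,2); K=c["intrinsics"];R=c["R"];t=c["t"]
    d=np.c_[uv,np.ones(len(uv))]@np.linalg.inv(K).T@R
    C=-R.T@t; s=(z-C[2])/d[:,2]; return (C+d*s[:,None])[:,:2]
def proj(c,X):
    p=c["intrinsics"]@(c["R"]@np.asarray(X,float)+c["t"]); return p[:2]/p[2]
def hsv(c): return cv2.cvtColor(c["frame"],cv2.COLOR_RGB2HSV)
def biggest(m):
    n,l,s,_=cv2.connectedComponentsWithStats(m.astype(np.uint8)); return l==1+np.argmax(s[1:,4])
def circ(p,r=None):
    x0=[*p.mean(0)]+([] if r else [0.08])
    f=lambda v: np.hypot(*(p-v[:2]).T)-(r or v[2])
    s=least_squares(f,x0,loss="soft_l1",f_scale=0.002); return s.x,np.sqrt(np.median(f(s.x)**2))
def orange(c):
    H=hsv(c); return biggest((H[...,0]>=6)&(H[...,0]<=17)&(H[...,1]>190)&(H[...,2]>110))
E
python3 - <<'E'
from h import *
for n in("top","scene"):
    c=load(n+"0.npz");H=hsv(c)
    print(n,"C",-c["R"].T@c["t"])
    px=[(177,255),(192,222),(277,231),(253,143),(210,195),(160,215)] if n=="top" else [(325,228),(275,145),(227,213),(270,225)]
    for u,v in px: print((u,v),H[v,u],c["frame"][v,u])
c=load("top0.npz");s=cv2.resize(c["frame"][100:290,130:320],None,fx=4,fy=4,interpolation=cv2.INTER_NEAREST)[:600]
s=cv2.resize(c["frame"][105:300,130:330],(600,585),interpolation=cv2.INTER_CUBIC)
cv2.imwrite("pics/zt.png",s[:,:,::-1])
E
```

```text
top C [ 0.38741931 -0.00763594  1.32518535]
(177, 255) [ 16 255 180] [180  97   0]
(192, 222) [ 17  16 115] [115 112 108]
(277, 231) [ 25 255 200] [200 167   0]
(253, 143) [113   7 147] [143 144 147]
(210, 195) [ 92  28 119] [106 118 119]
(160, 215) [ 16 255 177] [177  95   0]
scene C [1.1785248  0.51579924 1.36065967]
(325, 228) [ 12 204  75] [75 39 15]
(275, 145) [ 24 160 102] [102  89  38]
(227, 213) [120  16 148] [139 139 148]
(270, 225) [108 172 114] [ 37  67 114]
```

View pics/zt.png

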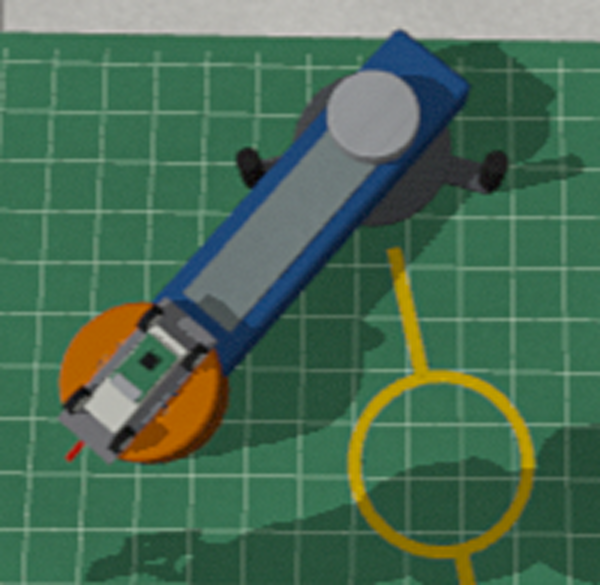

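```bash
cat >> h.py <<'E'
def ring(c):
    H=hsv(c); m=biggest((H[...,0]>=20)&(H[...,0]<=32)&(H[...,1]>130)&(H[...,2]>70))
    v,u=np.nonzero(m); p=cast(c,np.c_[u,v],0.0)
    x,e=circ(p); k=abs(np.hypot(*(p-x[:2]).T)-x[2])<0.012
    x,e=circ(p[k]); return x,e,p[~k]
def pillar(c,w):
    H=hsv(c); u0,v0,s=w
    m=np.zeros(H.shape[:2],bool); m[v0-s:v0+s,u0-s:u0+s]=1
    m&=(H[...,1]<28)&(H[...,2]>125)
    m=biggest(m); cn=max(cv2.findContours(m.astype(np.uint8),0,1)[0],key=len)[:,0]
    p=cast(c,cn,0.135); return circ(p)
def drum(c,R=0.075,zt=0.125):
    m=orange(c); cn=max(cv2.findContours(m.astype(np.uint8),0,1)[0],key=len)
    cn=cv2.convexHull(cn)[:,0]; 
    full=np.zeros(m.shape,np.uint8); cv2.polylines(full,[cn.reshape(-1,1,2)],True,1)
    v,u=np.nonzero(full); p=cast(c,np.c_[u,v],zt)
    C=(-c["R"].T@c["t"])[:2]; x=p.mean(0)
    for _ in range(4):
        d=(x-C)/np.linalg.norm(x-C); k=((p-x)@d)>-0.01
        x,e=circ(p[k],R); 
    return x,e,k.sum()
E
python3 - <<'E'
from h import *
for n,w in(("top",(253,143,22)),("scene",(227,213,18))):
    c=load(n+"0.npz")
    x,e,o=ring(c); print(n,"ring",x,e)
    p,e=pillar(c,w); print(" pillar",p,e)
    d,e,k=drum(c); print(" drum",d,e,k)
    for a,nm in((x,"mark"),(d,"drum")):
        v=p[:2]-a[:2]; print("  ",nm,np.hypot(*v),np.arctan2(v[1],v[0]))
    l=o-x[:2]; print("  line ang",len(o), np.arctan2(*(cv2.fitLine(o.astype(np.float32),2,0,.01,.01).ravel()[[1,0]])))
E
```

```text
top ring [ 0.42968697 -0.0893702   0.08979782] 0.0033233009897319023
 pillar [ 0.76006557 -0.01301397  0.04243819] 0.000583011418057118h.py:14: RuntimeWarning: Mean of empty slice.
  x0=[*p.mean(0)]+([] if r else [0.08])
  ret = um.true_divide(
Traceback (most recent call last):
  File "h.py", line 38, in drum
    x,e=circ(p[k],R);
        ~~~~^^^^^^^^
  File "h.py", line 16, in circ
    s=least_squares(f,x0,loss="soft_l1",f_scale=0.002); return s.x,np.sqrt(np.median(f(s.x)**2))
ValueError: Initial guess is outside of provided bounds
```

```bash
python3 - <<'E'
from h import *
for n in("top","scene"):
    c=load(n+"0.npz"); m=orange(c); v,u=np.nonzero(m); print(m.sum(),u.min(),u.max(),v.min(),v.max())
    H=hsv(c)
    a=(slice(190,265),slice(145,210)) if n=="top" else (slice(180,240),slice(300,355))
    h=H[a].reshape(-1,3); h=h[(h[:,1]>180)&(h[:,0]<22)]; print(np.percentile(h,[2,25,50,75,98],axis=0))
E
```

```text
484 170 202 223 258
[[ 11. 190.  65.]
 [ 15. 255. 133.]
 [ 16. 255. 177.]
 [ 16. 255. 179.]
 [ 17. 255. 184.]]
1772 461 511 334 383
[[ 10.   183.    74.26]
 [ 11.   198.   117.  ]
 [ 11.   201.   157.  ]
 [ 12.   205.   173.  ]
 [ 13.   217.   184.  ]]
```

```bash
python3 - <<'E'
s=open('h.py').read()
i=s.index("def orange"); j=s.index("def ring")
s=s[:i]+'''P=np.array([0.760,-0.013])
VV,UU=np.mgrid[:384,:512]
def orange(c):
    H=hsv(c); g=cast(c,np.c_[UU.ravel(),VV.ravel()],0.125)
    d=np.hypot(*(g-P).T).reshape(384,512); 
    return (H[...,0]>=6)&(H[...,0]<=18)&(H[...,1]>175)&(H[...,2]>60)&(d>.22)&(d<.46)&(g[:,0].reshape(384,512)<.8)
'''+s[j:]
s=s.replace('''cn=max(cv2.findContours(m.astype(np.uint8),0,1)[0],key=len)
    cn=cv2.convexHull(cn)[:,0]; ''','''m=cv2.morphologyEx(m.astype(np.uint8),cv2.MORPH_OPEN,np.ones((2,2)))
    v,u=np.nonzero(m); cn=cv2.convexHull(np.c_[u,v].astype(np.int32))[:,0]''')
open('h.py','w').write(s)
E
python3 - <<'E'
from h import *
for n,w in(("top",(253,143,22)),("scene",(227,213,18))):
    c=load(n+"0.npz")
    x,e,o=ring(c); print(n,"ring",x,e)
    p,e=pillar(c,w); print(" pillar",p,e)
    d,e,k=drum(c); print(" drum",d,e,k)
    for a,nm in((x,"mark"),(d,"drum")):
        v=p[:2]-a[:2]; print("  ",nm,np.hypot(*v),np.arctan2(v[1],v[0]))
    print("  line ang",len(o), np.arctan2(*(cv2.fitLine(o.astype(np.float32),2,0,.01,.01).ravel()[[1,0]])))
E
```

```text
top ring [ 0.42968697 -0.0893702   0.08979782] 0.0033233009897319023
 pillar [ 0.76006557 -0.01301397  0.04243819] 0.000583011418057118
 drum [0.49483361 0.19705175] 0.0014140022897859983 75
   mark 0.3390874377965133 0.22712936767692402
   drum 0.3383424230944752 -0.6698484687466574
  line ang 261 0.22396705
scene ring [ 0.42792928 -0.09548818  0.08993262] 0.002997990331964261
 pillar [ 0.76238047 -0.01368821  0.04313116] 0.0016152079370796621
 drum [0.51063688 0.20511738] 0.004803456931130684 65
   mark 0.3443092203233221 0.2398707325183139
   drum 0.3335426827628498 -0.7155130831249475
  line ang 127 0.22441897
```

```bash
cat >> h.py <<'E'
MARK=np.array([0.429,-0.0895])
def at(q,rad=.34): return P-rad*np.array([np.cos(q),np.sin(q)])
def tan(q): return np.array([np.sin(q),-np.cos(q)])
def off(s,xyz):
    from scipy.spatial.transform import Rotation as Ro
    return Ro.from_euler("xyz",s["eef_rot"]).as_matrix().T@(np.asarray(xyz)-s["eef_pos"])
def yaw(s): return s["eef_rot"][2]
E
python3 - <<'E'
from plant import r,eyes
from h import *
s=r.sense(); c=load("top0.npz")
print("board",cast(c,[(103,206)],0),"wheel",cast(c,[(377,182)],.025))
q=-.67; p=at(q)-tan(q)*.118; print(p,off(s,[*p,.231]),off(s,[*p,.09])) 
E
```

```text
board [[0.5872509  0.45612806]] wheel [[ 0.67127585 -0.40364081]]
[0.56677698 0.29062619] [-3.85593630e-01 -4.28116218e-02 -2.99622578e-04] [-0.38559341 -0.0426392   0.14070027]
```

Request:
play_rows(
  offset=[
    [-0.045,-0.005,0],
    [-0.09,-0.01,0],
    [-0.135,-0.015,0],
    [-0.18,-0.02,0],
    [-0.225,-0.025,0],
    [-0.27,-0.03,0],
    [-0.315,-0.035,0.02],
    [-0.355,-0.04,0.045],
    [-0.386,-0.043,0.08],
    [-0.386,-0.043,0.115],
    [-0.386,-0.043,0.14],
    [-0.386,-0.043,0.14],
  ],
  roll=[0.03,0.06,0.09,0.12,0.15,0.18,0.2,0.22,0.22,0.22,0.22,0.22],
  fingers=[0,0,0,0,0,0,0,0,0,0,0,0],
  newtons=20,
)

```text
t: 1.3
eef_pos: [0.5653, 0.289, 0.0865]
eef_rot: [-3.135, -0.003, 2.474]
wrist_force: [0.0, 0.6, -0.2]
finger_gap: -0.0001
```

```bash
python3 - <<'E'
from plant import r,eyes
from h import *
s=r.sense(); print(s["t"],s["eef_pos"],s["eef_rot"],s["finger_gap"],s["wrist_force"])
c=eyes.camera("top"); cv2.imwrite("pics/top1.png",c["frame"][:,:,::-1]);d,e,k=drum(c); v=P-d; print(d,e,k,np.arctan2(v[1],v[0]))
print(off(s,[*at(-.67),.09]), off(s,[*(at(-.67)+tan(-.67)),.09])-off(s,[*at(-.67),.09]))
E
```

```text
1.3 [0.56530181 0.28903758 0.08651732] [-3.13475349e+00 -3.12766482e-03  2.47411642e+00] -0.00012229019465370808 [ 0.02275402  0.59797155 -0.22901155]
[0.49710703 0.19049078] 0.005245396929697582 75 -0.6587126568693707
[ 0.00013348 -0.11585991 -0.00268996] [ 0.00252376 -0.99997337  0.00684699]
```

View pics/top1.png

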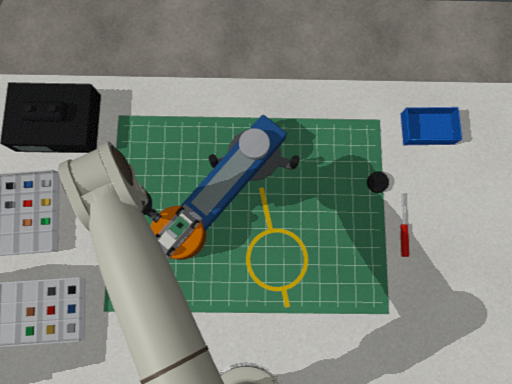

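Request:
play_rows(
  offset=[
    [0,-0.012,0],
    [0,-0.017,0],
    [0,-0.0215,0],
    [0,-0.026,0],
    [0,-0.0305,0],
    [0,-0.035,0],
    [0,-0.0395,0],
    [0,-0.044,0],
    [0,-0.0485,0],
    [0,-0.053,0],
    [0,-0.0575,0],
    [0,-0.062,0],
  ],
  roll=[0,0,0,0,0,0,0,0,0,0,0,0],
  fingers=[0,0,0,0,0,0,0,0,0,0,0,0],
)

```text
t: 2.55
eef_pos: [0.5286, 0.2413, 0.0912]
eef_rot: [-3.141, 0.0, 2.475]
wrist_force: [0.4, 0.1, 0.1]
finger_gap: 0.0
```

```bash
cat > look.py <<'E'
from plant import r,eyes
from h import *
import sys
def q_(c):
    d,e,k=drum(c); v=P-d; return np.arctan2(v[1],v[0]),np.hypot(*v),e
s=r.sense(); print(s["t"],s["eef_pos"],s["eef_rot"],s["wrist_force"])
print("finger q", np.arctan2(*(P-s["eef_pos"][:2])[::-1]), np.hypot(*(P-s["eef_pos"][:2])))
for n in sys.argv[2:]:
    t=r.sense()["t"]; c=eyes.camera(n); cv2.imwrite(f"pics/{sys.argv[1]}{n}.png",c["frame"][:,:,::-1]); np.savez(f"{sys.argv[1]}{n}.npz",**c); print(n,t,*q_(c))
E
python3 look.py a top scene
```

```text
2.55 [0.52855765 0.24133183 0.09124633] [-3.14140775e+00  2.39667258e-05  2.47474167e+00] [0.36819981 0.1266209  0.08526171]
finger q -0.8324829204219617 0.3438753275551969
top 2.55 -0.5043751146059483 0.33377538914118166 0.006038324818948611
scene 2.6 -0.5657619204442844 0.3109695999999169 0.016608827728003747
```

```bash
python3 - <<'E'
from plant import r
from h import *
s=r.sense()
q=.15;p=at(q)+tan(q)*.135; print(p,off(s,[*p,.21]))
E
```

```text
[ 0.44399198 -0.19729306] [-0.20491913 -0.39685344 -0.11858254]
```

Request:
play_rows(
  offset=[
    [0,0.004,-0.045],
    [0,0.004,-0.09],
    [0,0.004,-0.12],
    [-0.01,-0.03,-0.12],
    [-0.03,-0.07,-0.12],
    [-0.055,-0.11,-0.12],
    [-0.08,-0.155,-0.12],
    [-0.105,-0.2,-0.12],
    [-0.13,-0.245,-0.12],
    [-0.155,-0.29,-0.12],
    [-0.18,-0.34,-0.12],
    [-0.205,-0.385,-0.12],
  ],
  roll=[0,0,0,-0.1,-0.2,-0.3,-0.4,-0.5,-0.6,-0.7,-0.8,-0.9],
  fingers=[0,0,0,0,0,0,0,0,0,0,0,0],
)

```text
t: 3.85
eef_pos: [0.4533, -0.1764, 0.2116]
eef_rot: [-3.141, 0.001, -2.904]
wrist_force: [0.7, 0.7, 0.4]
finger_gap: -0.0002
```

```bash
python3 look.py b top scene
```

```text
3.85 [ 0.45329778 -0.17636282  0.21160487] [-3.14112643e+00  7.41099662e-04 -2.90410562e+00] [0.72071916 0.72067466 0.41817163]
finger q 0.48941980593726325 0.34749627656913473
top 3.85 -0.22206817276088864 0.3434134546032112 0.002083340144030105
scene 3.9 -0.24778879980059318 0.327169348400181 0.0035809168207806916
```

View pics/btop.png

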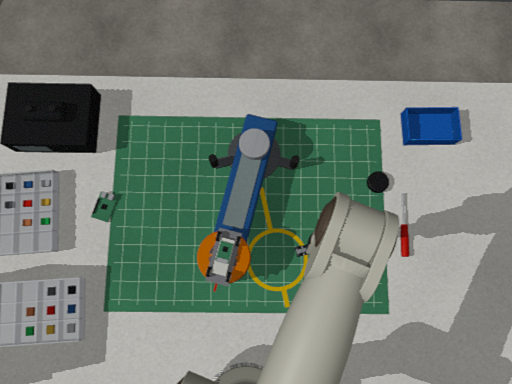

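View pics/bscene.png

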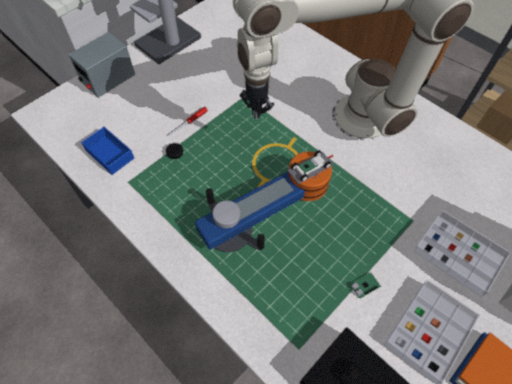

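Request:
play_rows(
  offset=[
    [0,-0.011,0.05],
    [0,-0.011,0.1],
    [0,-0.011,0.12],
    [0,-0.011,0.12],
  ],
  roll=[0,0,0,0],
  fingers=[0,0,0,0],
)

```text
t: 4.35
eef_pos: [0.4548, -0.1842, 0.088]
eef_rot: [3.138, -0.005, -2.909]
wrist_force: [-0.4, 0.3, -0.2]
finger_gap: 0.0001
```

```bash
python3 look.py c top; python3 - <<'E'
from plant import r
from h import *
s=r.sense();q=.2
p=at(q)+tan(q)*.0895
a=off(s,[*p,.09]); print("TCP offset for contact at q=.2",a, "dir", (off(s,[*(p+tan(q)),.09])-a))
n=s["eef_pos"][:2]
# car q at which contact happens with present TCP
for q in np.arange(0,.4,.02): print(round(q,2), round(np.hypot(*(at(q)-n)),4),end="; ")
E
```

```text
4.35 [ 0.45476691 -0.18419036  0.08796521] [ 3.13821881 -0.00456841 -2.90875943] [-0.36606598  0.26962251 -0.23973435]
finger q 0.5111361219548998 0.34996196340630886
top 4.35 -0.11282512946137908 0.34689213413608394 0.002875787074816946
TCP offset for contact at q=.2 [0.00732338 0.01855759 0.00063206] dir [ 0.03309173 -0.99945152 -0.00126699]
0.0 0.1754; 0.02 0.1687; 0.04 0.162; 0.06 0.1553; 0.08 0.1486; 0.1 0.1419; 0.12 0.1352; 0.14 0.1284; 0.16 0.1216; 0.18 0.1149; 0.2 0.1081; 0.22 0.1013; 0.24 0.0945; 0.26 0.0877; 0.28 0.0809; 0.3 0.0741; 0.32 0.0673; 0.34 0.0605; 0.36 0.0538; 0.38 0.047;
```

Request:
play_rows(
  offset=[
    [0.002,0.012,0],
    [0.004,0.024,0],
    [0.006,0.036,0],
    [0.007,0.046,0],
    [0.007,0.046,0],
  ],
  roll=[0,0,0,0,0],
  fingers=[0,0,0,0,0],
)

```text
t: 4.9
eef_pos: [0.439, -0.1408, 0.0919]
eef_rot: [-3.141, 0.001, -2.907]
wrist_force: [0.3, -0.4, 0.1]
finger_gap: -0.0003
```

```bash
cat > f.py <<'E'
from plant import r
from h import *
from scipy.optimize import brentq
s=r.sense(); n=s["eef_pos"][:2]
qf=brentq(lambda q:np.hypot(*(at(q)-n))-.0895,-.4,np.arctan2(*(P-n)[::-1]))
print("contact q",qf); 
for q in(qf,.1,.15,.2,.226,.25,.3): print(q,off(s,[*(at(q)+tan(q)*.0895),.09]).round(4))
E
python3 look.py d top; python3 f.py
```

```text
4.9 [ 0.4389516  -0.14078242  0.09194908] [-3.14118174e+00  9.42163802e-04 -2.90685775e+00] [ 0.2615165  -0.36246445  0.05320145]
finger q 0.37879490723157144 0.345543663601324
top 4.9 -0.0034849998555385874 0.34929680879466396 0.002650220935401626
contact q 0.11930411276229866
0.11930411276229866 [0.0062 0.0005 0.0018]
0.1 [0.0071 0.0072 0.0018]
0.15 [ 0.0045 -0.0102  0.0018]
0.2 [ 0.001  -0.0274  0.0018]
0.226 [-0.0011 -0.0363  0.0018]
0.25 [-0.0033 -0.0444  0.0018]
0.3 [-0.0084 -0.0612  0.0019]
```

Request:
play_rows(
  offset=[
    [0.005,0,0],
    [0.005,0,0],
    [0.005,-0.003,0],
    [0.005,-0.006,0],
    [0.004,-0.009,0],
    [0.004,-0.012,0],
    [0.004,-0.015,0],
    [0.003,-0.018,0],
    [0.003,-0.021,0],
    [0.002,-0.024,0],
    [0.001,-0.027,0],
    [0,-0.03,0],
  ],
  roll=[0,0,0,0,0,0,0,0,0,0,0,0],
  fingers=[0,0,0,0,0,0,0,0,0,0,0,0],
)

```text
t: 6.15
eef_pos: [0.4462, -0.1716, 0.0913]
eef_rot: [-3.141, -0.0, -2.908]
wrist_force: [0.4, -1.0, 0.5]
finger_gap: 0.0001
```

Request:
play_rows(
  offset=[
    [-0.001,-0.003,0],
    [-0.001,-0.006,0],
  ],
  roll=[0,0],
  fingers=[0,0],
)

```text
t: 6.35
eef_pos: [0.4486, -0.177, 0.0913]
eef_rot: [3.141, 0.0, -2.908]
wrist_force: [-0.0, 0.1, 0.6]
finger_gap: -0.0001
```

```bash
python3 look.py e top; python3 f.py
```

```text
6.35 [ 0.44861862 -0.17700756  0.09128274] [ 3.14146609e+00  1.54259389e-04 -2.90827821e+00] [-0.01366377  0.12095133  0.60225026]
finger q 0.4847862491501924 0.3519330076706554
top 6.35 0.19542231064270807 0.34623371264854313 0.006248005115402071
contact q 0.22855801815281507
0.22855801815281507 [-0.0004 -0.      0.0013]
0.1 [0.008  0.0444 0.0012]
0.15 [0.0054 0.027  0.0013]
0.2 [0.0019 0.0098 0.0013]
0.226 [-0.0002  0.0009  0.0013]
0.25 [-0.0024 -0.0073  0.0013]
0.3 [-0.0076 -0.0241  0.0013]
```

Request:
play_rows(
  offset=[
    [0,-0.006,0],
    [0,-0.012,0],
    [0,-0.02,0],
    [0,-0.025,0],
  ],
  roll=[0,0,0,0],
  fingers=[0,0,0,0],
)

```text
t: 6.8
eef_pos: [0.4544, -0.202, 0.0913]
eef_rot: [-3.142, 0.0, -2.909]
wrist_force: [0.7, 0.5, -0.1]
finger_gap: 0.0002
```

```bash
python3 look.py f top scene; python3 f.py|head -1
```

```text
6.8 [ 0.45436517 -0.20196231  0.09125934] [-3.14151144e+00  5.35508413e-05 -2.90867280e+00] [ 0.67521056  0.49207591 -0.1335972 ]
finger q 0.5537391239031207 0.3593318867101251
top 6.8 0.2190719406325084 0.3444995931882584 0.0023955647934576513
scene 6.85 0.20932426444350108 0.32482826069497844 0.003288399906917094
contact q 0.30281205754645324
```

Request:
play_rows(
  offset=[
    [0,0,0],
    [0,0,0],
    [0,0,0],
    [0,0,0],
  ],
  roll=[0,0,0,0],
  fingers=[0,0,0,0],
)

```text
t: 7.3
eef_pos: [0.4542, -0.201, 0.0913]
eef_rot: [-3.142, 0.0, -2.908]
wrist_force: [0.4, -0.4, -1.1]
finger_gap: 0.0
```

```bash
python3 look.py g top scene; python3 f.py|head -1
```

```text
7.3 [ 0.45417789 -0.20101457  0.09132365] [-3.14155914e+00  6.76045072e-05 -2.90813709e+00] [ 0.38948664 -0.35288017 -1.06744373]
finger q 0.5512192880467593 0.3589939260124125
top 7.3 0.21610803119869593 0.3441224236983284 0.001682222445828982
scene 7.35 0.20159200388472182 0.3218804394404446 0.004088203512594069
contact q 0.30041217917082225
```

View pics/gtop.png

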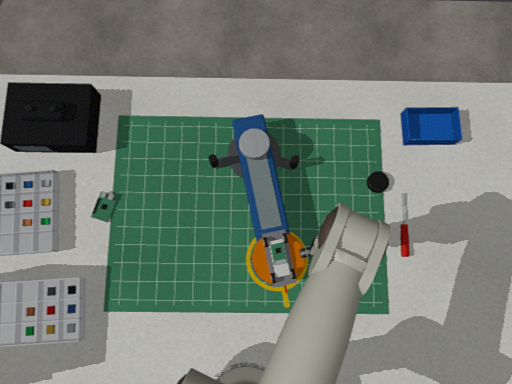

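View pics/gscene.png

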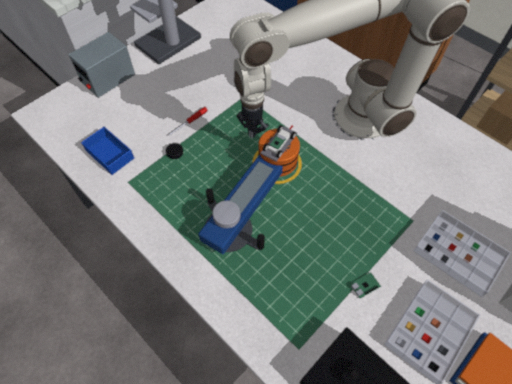

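Request:
play_rows(
  offset=[
    [0,0,0],
    [0,0,0],
    [0,0,0],
    [0,0,0],
    [0,0,0],
    [0,0,0],
    [0,0,0],
    [0,0,0],
    [0,0,0],
    [0,0,0],
    [0,0,0],
    [0,0,0],
  ],
  roll=[0,0,0,0,0,0,0,0,0,0,0,0],
  fingers=[0,0,0,0,0,0,0,0,0,0,0,0],
)

```text
t: 8.6
eef_pos: [0.4542, -0.2012, 0.0913]
eef_rot: [-3.142, 0.0, -2.908]
wrist_force: [0.3, 0.2, 0.6]
finger_gap: 0.0001
```

```bash
python3 look.py h top scene
```

```text
8.6 [ 0.4541774  -0.20119463  0.09129156] [-3.14156116e+00  8.02245603e-06 -2.90837959e+00] [0.33618817 0.15908624 0.64776526]
finger q 0.5516457587966019 0.35908868176473874
top 8.6 0.20718672361408288 0.3490308677981463 0.0034095246183542772
scene 8.65 0.19393382652300284 0.32443080478288944 0.003068391063309335
```

Request:
play_rows(
  offset=[
    [0,-0.02,0],
    [0,-0.04,0],
    [0,-0.06,-0.02],
    [0,-0.06,-0.06],
    [0,-0.06,-0.1],
    [0,-0.06,-0.12],
    [0,-0.06,-0.12],
    [0,-0.06,-0.12],
    [0,-0.06,-0.12],
    [0,-0.06,-0.12],
    [0,-0.06,-0.12],
    [0,-0.06,-0.12],
  ],
  roll=[0,0,0,0,0,0,0,0,0,0,0,0],
  fingers=[0,0,0,0,0,0,0,0,0,0,0,0],
)

```text
t: 9.9
eef_pos: [0.4679, -0.2595, 0.2108]
eef_rot: [3.141, -0.001, -2.908]
wrist_force: [0.0, 0.0, 0.0]
finger_gap: -0.0003
```

```bash
python3 look.py i top scene; python3 - <<'E'
from h import *
import math
for n in("0","a","c","d","g","h","i"):
    for cam in("top","scene"):
        try:c=load(("top0" if cam=="top" else "scene0") +".npz") if n=="0" else load(n+cam+".npz")
        except Exception: continue
        H=hsv(c); g=cast(c,np.c_[UU.ravel(),VV.ravel()],.095); d=np.hypot(*(g-P).T).reshape(384,512)
        m=(H[...,0]>100)&(H[...,0]<116)&(H[...,1]>140)&(d>.0)&(d<.28)
        m=biggest(m); v,u=np.nonzero(m); p=cast(c,np.c_[u,v],.095).astype(np.float32)
        # sides: in polar bins, mean of the lateral extremes
        (cx,cy),(w,h),a=cv2.minAreaRect(p*1000); bx=cv2.boxPoints(((cx,cy),(w,h),a))
        e=sorted([(np.linalg.norm(bx[k]-bx[k-1]),bx[k]-bx[k-1]) for k in range(4)],key=lambda t:t[0])[-1][1]
        ang=math.atan(e[1]/e[0]); print(n,cam,m.sum(),round(w),round(h),"beam q",round(ang,4))
E
```

```text
9.9 [ 0.46791679 -0.25946471  0.21079719] [ 3.14113226e+00 -5.56490437e-04 -2.90831223e+00] [0.01728137 0.00836808 0.04088786]
finger q 0.700893414866377 0.3821746382173291
top 9.9 0.20680831350744286 0.34776209058208774 0.003155177812063379
scene 9.95 0.192518554399275 0.32447417973029696 0.003292932112839475
0 top 1789 106 374 beam q -0.6941
0 scene 1809 120 379 beam q -0.684
a top 1698 103 373 beam q -0.5445
a scene 1799 120 379 beam q -0.5266
c top 1477 98 368 beam q -0.1344
d top 1025 99 276 beam q -0.0151
g top 1533 371 99 beam q 0.2162
g scene 1605 392 111 beam q 0.2155
h top 1541 371 100 beam q 0.2053
h scene 1605 389 112 beam q 0.2081
i top 1529 371 100 beam q 0.2088
i scene 1601 392 112 beam q 0.2045
```

View pics/itop.png

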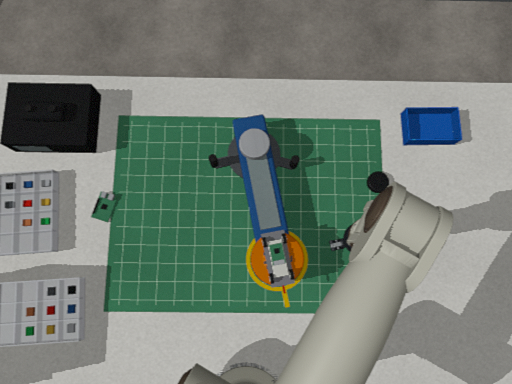

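Request:
play_rows(
  offset=[
    [0,0,0],
    [0,0,0],
    [0,0,0],
    [0,0,0],
    [0,0,0],
    [0,0,0],
    [0,0,0],
    [0,0,0],
    [0,0,0],
    [0,0,0],
    [0,0,0],
    [0,0,0],
  ],
  roll=[0,0,0,0,0,0,0,0,0,0,0,0],
  fingers=[0,0,0,0,0,0,0,0,0,0,0,0],
)

```text
t: 11.2
eef_pos: [0.4681, -0.2596, 0.2113]
eef_rot: [-3.142, 0.0, -2.908]
wrist_force: [-0.5, -0.0, -0.4]
finger_gap: 0.0001
```

Request:
play_rows(
  offset=[
    [0,0,0],
    [0,0,0],
    [0,0,0],
    [0,0,0],
    [0,0,0],
    [0,0,0],
    [0,0,0],
    [0,0,0],
  ],
  roll=[0,0,0,0,0,0,0,0],
  fingers=[0,0,0,0,0,0,0,0],
)

```text
t: 12.0
eef_pos: [0.468, -0.2596, 0.2113]
eef_rot: [-3.142, 0.0, -2.908]
wrist_force: [0.2, -0.1, -0.6]
finger_gap: 0.0001
```

```bash
python3 look.py j top scene; python3 -c "
from h import *
for cam in('top','scene'):
    a,b=load('i'+cam+'.npz')['frame'],load('j'+cam+'.npz')['frame']; print((cv2.absdiff(a,b).max(2)>30).sum())"
```

```text
12.0 [ 0.46804901 -0.25956249  0.2112909 ] [-3.14157714e+00  1.00235316e-07 -2.90840634e+00] [ 0.24675357 -0.07716357 -0.60131943]
finger q 0.7013121041177673 0.3821366783236409
top 12.0 0.20706024426348613 0.34762318431605455 0.003309967684120216
scene 12.05 0.19258095580708814 0.32385492961961143 0.003610732853055338
44
12
```

Nothing has moved in either view for about two seconds, so I'm handing the job in.

```bash
python3 -c "
from plant import r
print(r.close_job())"
```

```text
the job is handed in; nothing more can be done
None
```

The car is standing at rest over the yellow mark with the gripper clear, and I handed the job in at about 12.1 s; no verdict was reported.

- **What I did:** I pushed the bumper's +y side once at about 45 mm/s, which set the carrier swinging at about 0.21 rad/s. I lifted over the car and met the bumper from the other side, with the fingers backing off at about half the carrier's speed. The springs took up the swing and it stopped. I then backed off and raised the gripper to z = 0.21.
- **Position:** The last beam measurement, at about 9.9 s, put the swing angle at 0.205 to 0.209, and the drum in the top view at 12 s gave 0.207. The mark is at about 0.226, so the car is about 7 mm off, against the 30 mm allowed.
- **Rest:** After braking the carrier crept at under 0.02 rad/s, then stopped. The measured angle changed by less than 0.001 rad between 9.9 and 12.0 s.
- **Disagreements:** The scene camera's drum fit read 0.193 with a pillar distance of 324 mm instead of 340 mm. I trusted it less; even so it would be only about 11 mm off. The scene camera also put the mark at 0.24, about 6 mm from the top view's position.
- **Forces and other things:** Wrist force read at most about 1.1 N at the end of each move; I did not see it during the moves. The driver, wheel and board look unmoved in the pictures, but I did not measure them again.

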